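# Pack wedge-shaped soap bars head to tail in their tray

### The job

Finish packing the grey tray with the wedge-shaped soap bars: close up the two bars already in it and add the one lying on the bench and the one standing in the drying rack, so that all four lie flat on the tray floor, side by side and alternately head to tail, filling the tray. The bar from the rack must not go straight into the tray: first tip it onto its side outside the tray (the edge of the white board makes a good stop), let go of it, then take it again by its ends. Leave the jar, the beaker and the spatula where they are.

Things in the scene. Friction and masses are not known exactly. Their poses are not given: they have to be found in the camera images.
- tray: grey shallow tray fixed to the bench. Inside 67 mm (its x) by 124 mm (its y); floor 5 mm thick, walls 5 mm thick and 12 mm high above the floor (top 17 mm above the bench), so bars stand 26 mm proud. Origin at the centre of its underside, on the bench. Four bars head to tail, long axes along tray x, make a row of 120 mm along its y, leaving 4 mm.
- bar_a: ivory soap wedge, 64 mm long (x): thick end 40 mm at x=-32, thin end 20 mm at x=+32; 38 mm high (z, origin at mid height) between two wedge-shaped faces. Straight side at y=-20; the other slopes from y=+20 (thick end) to y=0 (thin end). Ends are parallel: hold it by them, 64 mm apart, along the line y=-10. About 75 g. Starts flat in the tray, z up, its x along the tray's x.
- bar_b: a bar of bar_a's shape and axes. Starts flat in the tray, z up, turned end for end, on bar_a's +y side: a loose pair, sloping sides together, straight sides outward. The pair starts somewhere along the tray's y, clear of both end walls; it slides easily and must be pushed by its straight side to one end wall to leave 64 mm for the other two (they need 60).
- bar_c: a bar of bar_a's shape and axes, 60 to 95 g. Starts lying alone on the bench beyond the board, z up, long axis roughly along world y.
- bar_d: a bar of bar_a's shape and axes, 60 to 95 g. Starts standing on its thick end (x up) in an end pocket of the rack, its top 68 mm above the bench, its z along the rack's -x. It packs only the same way over as the others, z up (seen from above, thin end pointing away from you, straight side on your right): so tip it towards its -z face.
- bar_a_thin (a point): centre of bar_a's thin end face (x=32, y=-10, z=0 mm in the bar)
- bar_b_thin (a point): centre of bar_b's thin end face
- bar_c_thin (a point): centre of bar_c's thin end face
- bar_d_thin (a point): centre of bar_d's thin end face
- board: white plastic board fixed to the bench, 100 mm (its x) by 120 mm (its y), 8 mm thick. Origin at the centre of its underside; its -x edge faces the robot, its -y edge the rack. A bar standing on the bench against an edge and pushed high towards the board tips over the edge and comes to lie on the board, its base end about 8 mm outside the edge.
- rack: dark steel drying rack fixed to the bench: open box 58 mm (its x) by 150 mm (its y), walls 22 mm high and 4 mm thick, floor 4 mm thick, three pockets in a row along y, centred at y = -49, 0 and +49 mm, each 50 by 45 mm. Origin at the centre of its underside. bar_d stands in one end pocket, the jar in the other.
- jar: small amber jar, 34 mm across and 50 mm high, standing in the other end pocket of the rack; leave alone. Origin at the centre of its underside.
- beaker: white plastic beaker, 80 mm across and 80 mm high, at the far side of the bench; leave alone. Origin at the centre of its underside.
- spatula: spatula 280 mm long lying at the far side of the bench; leave alone. Origin under its middle.
There are look-alikes about, which are no part of the job. What is shaped like the bar_a but blue is not meant. Leave any blue look-alike of the bar_d alone.

How it is judged:
On the way:
1. the bar from the rack lies on its side outside the tray, let go ((angle between bar_d's own z axis and vertical below 0.12 rad or angle between bar_d's own z axis and vertical above 3.02 rad) and height (world z) of bar_d below 0.034 m and horizontal distance between bar_d and tray above 0.09 m and contact force between the fingers and bar_d below 0.05 N and linear speed of bar_d below 0.03 m/s), for 0.2 s.
At the end, for the whole second after the job is handed in: All four bars are at rest in the tray, flat on its floor (height within 3 mm, faces level within 0.07 rad), across the tray (long axis within 0.1 rad and centre within 5 mm of the tray's centre line), inside its ends, with bars a and b pointing opposite ways and bars c and d pointing opposite ways (z of bar_a in the frame of tray between 0.021 and 0.027 m and x of bar_a in the frame of tray between -0.005 and 0.005 m and y of bar_a in the frame of tray between -0.047 and 0.047 m and angle between the z axis of each of bar_a, bar_b, bar_c, bar_d and the z axis of tray, either way round below 0.07 rad and angle between the x axis of each of bar_a, bar_b, bar_c, bar_d and the x axis of tray, either way round below 0.1 rad and linear speed of each of bar_a, bar_b, bar_c, bar_d below 0.02 m/s and z of bar_b in the frame of tray between 0.021 and 0.027 m and x of bar_b in the frame of tray between -0.005 and 0.005 m and y of bar_b in the frame of tray between -0.047 and 0.047 m and z of bar_c in the frame of tray between 0.021 and 0.027 m and x of bar_c in the frame of tray between -0.005 and 0.005 m and y of bar_c in the frame of tray between -0.047 and 0.047 m and z of bar_d in the frame of tray between 0.021 and 0.027 m and x of bar_d in the frame of tray between -0.005 and 0.005 m and y of bar_d in the frame of tray between -0.047 and 0.047 m and ((x of bar_a_thin in the frame of tray above 0 m and x of bar_b_thin in the frame of tray below 0 m) or (x of bar_a_thin in the frame of tray below 0 m and x of bar_b_thin in the frame of tray above 0 m)) and ((x of bar_c_thin in the frame of tray above 0 m and x of bar_d_thin in the frame of tray below 0 m) or (x of bar_c_thin in the frame of tray below 0 m and x of bar_d_thin in the frame of tray above 0 m))); the robot touches nothing.
It fails at once if the jar is disturbed (moved over 25 mm) (distance of jar from where it was at the start of the episode above 0.025 m).
It fails at once if the beaker is disturbed (moved over 25 mm) (distance of beaker from where it was at the start of the episode above 0.025 m).
It fails at once if the spatula is disturbed (moved over 25 mm) (distance of spatula from where it was at the start of the episode above 0.025 m).
It also fails if it takes over 72 s, if anything falls off the work surface, if the arm or the gripper's body presses on something with over 40 N, if the wrist force passes 120 N, or if a joint passes its speed limit or range.

### The arm

A 7-joint arm with a two-finger parallel gripper is mounted at the origin on the work surface. World frame = base frame: x ahead of the robot, y to its left, z up, the work surface at z = 0. Lengths are in m, angles in rad, forces in N, time in s.
With the tool pointing down it reaches from about 0.425 to 0.925 m from the base axis. Payload 6.8 kg.
Tool frame: the origin (TCP) lies on the centre line of the jaws, within the pads' length; the fingertips stand 14 mm ahead of it and the grasp point (between the pads) lies 5 mm behind it (bot.finger_overhang is the distance from the TCP to the fingertips, in m); z points along the fingers, y is the line along which they close (so a half turn about z gives the same grasp; the last joint's range is limited). The gripper opens to 85 mm and grips with 20 to 120 N. Pads are 22 mm wide; open, the fingers measure 114 mm over their backs; the gripper's body (76 mm by 85 mm) begins 54 mm behind the grasp point. The pads swing forward as they close: fully open they stand 13 mm farther back than shut.
Start: joints at [1.078, 0.477, 0.022, 1.555, -0.011, 1.109, -0.083], TCP at [0.253, -0.626, 0.245] pointing down, gripper open.
Joint ranges: [-2.96, 2.96], [-0.34, 2.1], [-1.41, 1.46], [0.24, 2.44], [-1.37, 4.51], [0.17, 1.92], [-2.96, 2.96]. Speed limits (rad/s): [2.39, 2.39, 3.14, 3.14, 3.14, 3.14, 3.14].

### API

Orientations are given as a unit quaternion [w, x, y, z].
In Python, from station import bot gives the robot as it stands.
- The arm moves only by the shell command python3 -m inch 'ROWS' [OPENING] [FORCE]. ROWS is JSON, a list of rows, each a list of 4 numbers: the shift along the tool's x, y, z in m, then the turn about the tool's z in degrees. A call has 1 to 12 rows; each row shifts and turns the commanded pose from where the row before left it, along the tool's axes as they then stand; what a row does not reach is not made up. A row lasts 1/10 s, in which the tool goes at most 50 mm and 8.59 degrees, less where a joint would pass 70% of its speed; a pose out of reach is approached as far as the arm can. A call is refused whole if a number of a shift passes 0.05 or a number of a turn 8.59, either way. A call with a gripper value outside its range is refused whole. OPENING is the finger opening in m, from 0 to 0.0854, set as the call begins (- or left out, the last holds). The fingers move at their own pace and stop on an object; FORCE is the grip in N (left out, the last holds). Time passes only in rows, so rows that do not move let the fingers close. It gives the time, the measured TCP pose, the force, the opening and the grip force at its end, in the units of the state.
- bot.get_obs(): the state, without advancing time (a new reading comes with each control period).
- bot.read_camera(name): name is "scene" or "top" or "wrist"; returns a dict with "color" (420x560x3 uint8, red, green, blue), "mtx" (3x3 intrinsics, pixels), "world_from_camera" (4x4, takes a point from camera to world coordinates); the wrist camera has in their place "hand_eye" (4x4, takes a point from camera to tool coordinates, whose origin is the TCP and whose axes are the flange's). Camera axes: x right, y up, looking along -z (the intrinsics and any distortion apply to the point x, -y, -z); pixel columns grow to the right and rows downward; lengths in m; the calibration is good to about 2 mm. The wrist camera is an equidistant fisheye: a pixel r from the principal point sees the ray r / f radians off the axis. A picture is of the moment at which its call begins: read the wrist's pose just before it. There is no depth.
- bot.hand_in(): hands the job in; it is judged then, once.
The state is a dict: "t": time; "q": joint angles; "joint_vel": joint speeds; "joint_torque": joint torques, N m; "eef_pos": TCP position; "tool_rot": TCP orientation; "contact_force": force on the tool from outside, world axes, zero at the start; "torque": the same for the moment, N m; "gripper_width": opening from 0.0 (shut) to 1.0 (fully open); "grasp_force": force on a finger pad.
Only numpy, scipy, OpenCV 4.12 (cv2) and the standard library are available. Lean on these libraries where they do the work, as an engineer would, in place of code of your own. Each camera call takes 0.05 s, during which the arm holds its last target. There are 200 camera calls.

## Working session

There is one attempt and no reset: what is moved stays moved. The work goes in short steps, Python scripts to look and compute and a shell command to move; the robot and the scene stay as the last step left them, time stands still between calls to the robot, and variables do not carry over. Pictures are saved under pics/ and viewed, at most 10 in all, crops included, and the job is handed in when it is done.

```bash
ls; mkdir -p pics; python3 - <<'E'
from station import bot
import cv2,numpy as np
for n in("top","scene"):
    r=bot.read_camera(n); cv2.imwrite(f"pics/{n}0.png",r["color"][:,:,::-1]); print(n,r["mtx"].tolist(),np.round(r["world_from_camera"],4).tolist())
o=bot.get_obs(); print({k:np.round(v,3).tolist() for k,v in o.items()}, bot.finger_overhang)
E
```

```text
pics
top [[430.2398099561416, 0.0, 280.3887776002016], [0.0, 430.2398099561416, 209.76686053662692], [0.0, 0.0, 1.0]] [[0.0007, 0.999, -0.0444, 0.5446], [-0.9999, 0.0001, -0.0147, -0.062], [-0.0147, 0.0444, 0.9989, 1.1356], [0.0, 0.0, 0.0, 1.0]]
scene [[389.7420512829529, 0.0, 288.58809847478295], [0.0, 389.7420512829529, 210.22950116131034], [0.0, 0.0, 1.0]] [[-0.1809, -0.5948, 0.7832, 1.2214], [0.9834, -0.1204, 0.1357, 0.0585], [0.0136, 0.7948, 0.6067, 0.576], [0.0, 0.0, 0.0, 1.0]]
{'t': 0.1, 'q': [1.078, 0.478, 0.022, 1.556, -0.012, 1.109, -0.083], 'joint_vel': [0.0, -0.001, -0.0, -0.003, -0.0, 0.0, 0.0], 'joint_torque': [0.005, -59.777, 1.614, -28.196, 0.013, 0.005, 0.0], 'eef_pos': [0.253, -0.625, 0.244], 'tool_rot': [-0.001, 0.982, 0.191, -0.0], 'contact_force': [0.182, -0.921, 0.314], 'torque': [0.026, 0.034, -0.034], 'grasp_force': 0.0, 'gripper_width': 0.997} 0.014
```

View pics/top0.png

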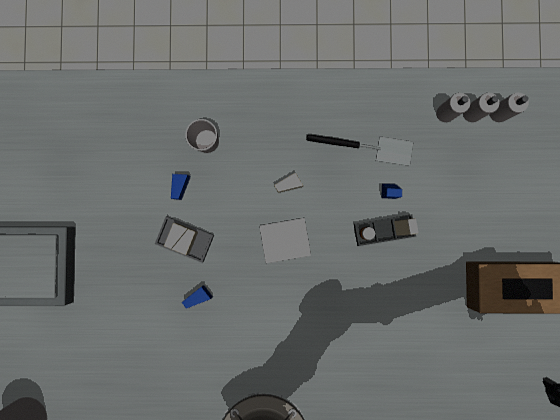

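View pics/scene0.png

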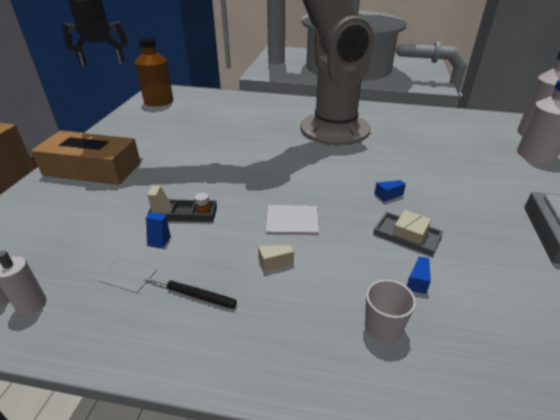

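The top view shows the tray at (185,238), with the ivory pair in its left part. The board is at (285,240), bar_c at (288,182), and the rack at (387,229) with the jar at (368,233) and bar_d at (405,227). Three pieces are wedge-shaped but blue, at (179,185), (391,190) and (197,295), so they are not meant. The ivory ones fit the description; I'll confirm with an enlarged crop.

```bash
cat > h.py <<'E'
import numpy as np,cv2
from station import bot
def cast(r,uv,z):
    """pixels -> world points on plane z"""
    K=r["mtx"];T=r["world_from_camera"];uv=np.atleast_2d(np.array(uv,float))
    d=np.c_[(uv[:,0]-K[0,2])/K[0,0],-(uv[:,1]-K[1,2])/K[1,1],-np.ones(len(uv))]@T[:3,:3].T
    return T[:3,3]+d*((z-T[2,3])/d[:,2])[:,None]
def project(r,P):
    K=r["mtx"];T=r["world_from_camera"];p=(np.atleast_2d(P)-T[:3,3])@T[:3,:3]
    return np.c_[K[0,2]+K[0,0]*p[:,0]/-p[:,2],K[1,2]+K[1,1]*p[:,1]/p[:,2]]
def tool_R(q):
    from scipy.spatial.transform import Rotation as R
    return R.from_quat([q[1],q[2],q[3],q[0]]).as_matrix()
E
python3 - <<'E'
from h import *
im=cv2.imread("pics/top0.png")
a=im[205:275,145:225]; b=im[205:275,340:420]; c=im[160:230,250:330];d=im[205:275,250:330]
g=np.vstack([np.hstack([cv2.resize(x,(400,300) if 0 else (400,300),interpolation=cv2.INTER_CUBIC) for x in p]) for p in((a,b),(c,d))])
cv2.imwrite("pics/crop0.png",g)
E
```

```text
(no output)
```

View pics/crop0.png

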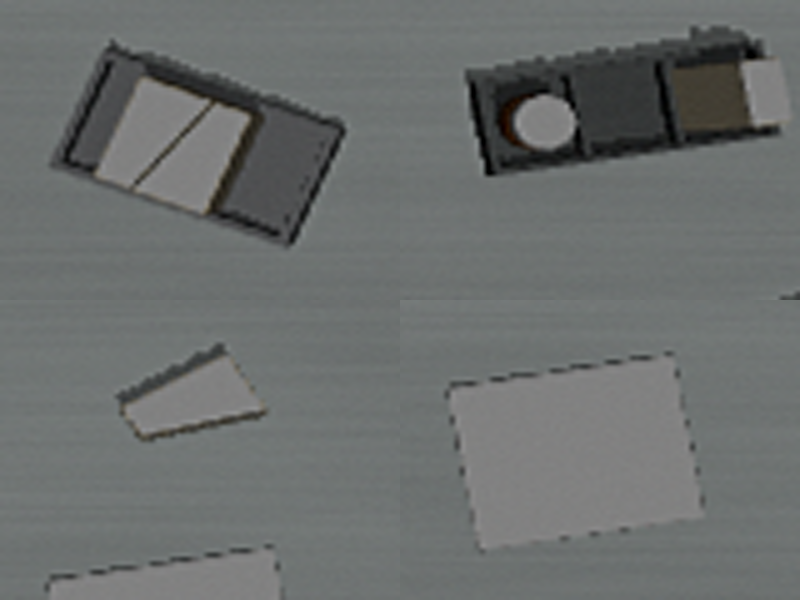

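The crop confirms the ivory pieces. In the tray the pair is at the left with free space on the right. The jar is in the left pocket and bar_d in the right pocket of the rack. bar_c is a wedge with its thin end at image left. Next I measure them.

```bash
python3 - <<'E'
from h import *
r=bot.read_camera("top"); im=r["color"]; g=cv2.cvtColor(im,cv2.COLOR_RGB2GRAY)
big=cv2.resize(g,None,fx=8,fy=8,interpolation=cv2.INTER_CUBIC)
def comps(roi,z,thr):
    x0,y0,x1,y1=roi; s=big[y0*8:y1*8,x0*8:x1*8]; m=(s>thr).astype(np.uint8)
    m=cv2.morphologyEx(m,cv2.MORPH_OPEN,np.ones((9,9)))
    for c in cv2.findContours(m,cv2.RETR_EXTERNAL,cv2.CHAIN_APPROX_NONE)[0]:
        if cv2.contourArea(c)<3000: continue
        p=cv2.approxPolyDP(c,0.04*cv2.arcLength(c,True),True)[:,0]/8.-7/16+[x0,y0]
        m_=cv2.minAreaRect(c); 
        print(roi,thr,"px",p.round(1).tolist(),"w",(cast(r,p,z)[:,:2]*1000).round(0).tolist())
for t in(125,140):
  comps((150,205,220,270),.043,t); comps((265,165,310,200),.038,t); comps((250,210,320,270),.008,t); comps((392,205,425,245),.068,t)
print(im[238,178],im[182,288],im[240,285],im[245,200],im[225,413],im[255,250],im[232,367])
print("tray outer corners z17",(cast(r,[[167.4,215.5],[214,234.2],[203.4,262],[155.4,243.5]],.017)[:,:2]*1000).round().tolist())
k=lambda x,y:[340+x/5,205+y/4.286]
print("rack corners z22",(cast(r,[k(467,70),k(755,40),k(783,132),k(490,174)],.022)[:,:2]*1000).round().tolist())
E
```

```text
(150, 205, 220, 270) 125 px [[193.9, 231.8], [187.6, 229.6], [172.2, 249.1], [185.2, 253.4]] w [[537.0, 174.0], [543.0, 190.0], [493.0, 229.0], [482.0, 196.0]]
(150, 205, 220, 270) 125 px [[185.3, 228.1], [172.9, 223.4], [164.3, 245.6], [170.7, 247.3]] w [[547.0, 196.0], [558.0, 228.0], [502.0, 249.0], [498.0, 233.0]]
(265, 165, 310, 200) 125 px [[301.3, 183.3], [294.3, 173.3], [274.9, 186.4], [280.1, 190.2]] w [[661.0, -99.0], [687.0, -81.0], [653.0, -32.0], [644.0, -45.0]]
(250, 210, 320, 270) 125 px [[303.8, 218.4], [260.1, 225.9], [265.9, 262.2], [309.9, 254.9]] w [[572.0, -107.0], [552.0, 8.0], [458.0, -8.0], [477.0, -123.0]]
(392, 205, 425, 245) 125 px [[408.8, 219.3], [410.6, 233.1], [417.1, 232.7], [415.3, 219.2]] w [[568.0, -364.0], [535.0, -368.0], [535.0, -383.0], [569.0, -380.0]]
[132 132 133] [129 129 129] [128 128 128] [78 80 80] [129 130 130] [109 112 113] [128 128 127]
tray outer corners z17 [[579.0, 250.0], [531.0, 127.0], [459.0, 154.0], [506.0, 280.0]]
rack corners z22 [[564.0, -440.0], [582.0, -587.0], [527.0, -600.0], [502.0, -450.0]]
```

```bash
cat >> h.py <<'E'
def to(x,y,z,closing=None):
    """shift in tool axes (mm) and smallest tool-z turn (deg) so fingers close along world heading `closing` (deg)"""
    o=bot.get_obs(); R=tool_R(o["tool_rot"]); d=R.T@(np.array([x,y,z])-o["eef_pos"])
    h=np.degrees(np.arctan2(R[1,1],R[0,1])); turn=0
    if closing is not None: turn=-((closing-h+90)%180-90)
    a=np.radians(turn); d2=np.array([[np.cos(a),np.sin(a)],[-np.sin(a),np.cos(a)]])@d[:2]
    print("t",round(o["t"],2),"shift mm now-axes",(d*1000).round(1),"after-turn xy",(d2*1000).round(1),"turn",round(turn,1),"head",round(h,1),"q7",round(o["q"][6],2),"tilt",(R[:2,2]).round(3))
E
python3 - <<'E'
from h import *
r=bot.read_camera("top");k=lambda x,y:[340+x/5,205+y/4.286]
p=cast(r,[k(67,70),k(355,40),k(383,132),k(90,174)],.022)[:,:2]*1000
print(p.round().tolist(),p.mean(0))
to(.54,-.36,.25,80)
w=bot.read_camera("wrist");print({a:np.round(b,4).tolist() for a,b in w.items() if a!="color"})
E
```

```text
[[564.0, -234.0], [582.0, -382.0], [527.0, -396.0], [502.0, -246.0]] [ 543.85575087 -314.52513706]
t 0.2 shift mm now-axes [ 365.4 -138.3   -5.2] after-turn xy [ 236.3 -311.1] turn 32.0 head -68.0 q7 -0.08 tilt [-0.     0.001]
{'mtx': [[325.1923, 0.0, 278.9582], [0.0, 325.1923, 212.6462], [0.0, 0.0, 1.0]], 'hand_eye': [[-0.0003, 0.9603, 0.2788, 0.0717], [1.0, 0.0002, 0.0004, 0.0002], [0.0004, 0.2788, -0.9603, -0.1285], [0.0, 0.0, 0.0, 1.0]]}
```

```bash
python3 -m inch '[[0.041,-0.016,0,0],[0.041,-0.016,0,0],[0.041,-0.016,0,0],[0.041,-0.016,0,0],[0.041,-0.016,0,0],[0.041,-0.016,0,0],[0.041,-0.016,0,0],[0.041,-0.016,0,0],[0.037,-0.01,0,0]]' 0.07; python3 -m inch '[[0,0,0,8.5],[0,0,0,8.5],[0,0,0,8.5],[0,0,0,8.5],[0,0,0,8.5],[0,0,0,8.5],[0,0,0,8.5],[0,0,0,8.5],[0,0,0,8.5],[0,0,0,8.5],[0,0,0,8.5],[0,0,0,8.5]]'
python3 - <<'E'
from h import *
to(.552,-.374,.2,8)
w=bot.read_camera("wrist");cv2.imwrite("pics/w1.png",w["color"][:,:,::-1]);print(bot.get_obs()["gripper_width"])
E
```

```text
t: 1.15
eef_pos: [0.5414, -0.3583, 0.2454]
tool_rot: [-0.0, 0.981, 0.192, 0.0]
contact_force: [1.0, -0.3, -0.4]
gripper_width: 0.821
grasp_force: 0.0
t: 2.35
eef_pos: [0.5399, -0.3606, 0.2452]
tool_rot: [-0.0, 0.764, -0.645, -0.0]
contact_force: [-0.2, 0.1, 0.1]
gripper_width: 0.82
grasp_force: 0.0
t 2.35 shift mm now-axes [15.2 -9.7 45.2] after-turn xy [ 14.9 -10.2] turn 1.7 head -170.3 q7 -2.36 tilt [-0.  0.]
0.8206313747435009
```

View pics/w1.png

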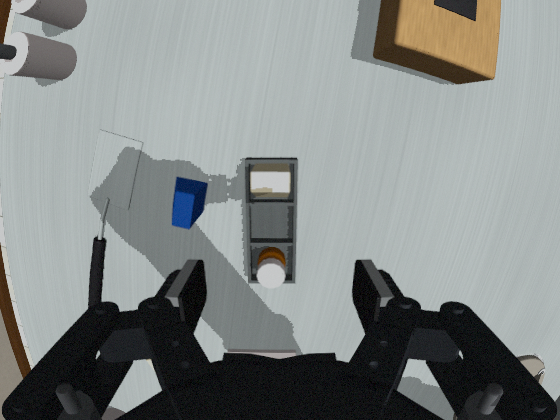

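The wrist view shows the rack upright. bar_d's white top is at (271,181) with its sloped side facing the jar, which is at (271,268). The blue wedge at (188,202) is not meant. I'll localise bar_d's top.

```bash
cat >> h.py <<'E'
def wshot():
    o=bot.get_obs(); w=bot.read_camera("wrist"); R=tool_R(o["tool_rot"]); H=w["hand_eye"]
    T=np.eye(4);T[:3,:3]=R;T[:3,3]=o["eef_pos"]; w["T"]=T@H; return w
def wcast(w,uv,z):
    K=w["mtx"];T=w["T"];uv=np.atleast_2d(np.array(uv,float))
    a=(uv[:,0]-K[0,2])/K[0,0];b=(uv[:,1]-K[1,2])/K[1,1];th=np.hypot(a,b)+1e-12
    d=np.c_[np.sin(th)*a/th,-np.sin(th)*b/th,-np.cos(th)]@T[:3,:3].T
    return T[:3,3]+d*((z-T[2,3])/d[:,2])[:,None]
def quads(w,roi,z,lo,amin=60,cast=wcast,eps=.04,gray=None):
    """bright blobs in roi -> corners px and world mm at height z"""
    x0,y0,x1,y1=roi; g=cv2.cvtColor(w["color"],cv2.COLOR_RGB2GRAY)[y0:y1,x0:x1]
    b=cv2.resize(g,None,fx=8,fy=8,interpolation=cv2.INTER_CUBIC); m=cv2.morphologyEx((b>lo).astype(np.uint8),cv2.MORPH_OPEN,np.ones((9,9)))
    out=[]
    for c in cv2.findContours(m,cv2.RETR_EXTERNAL,cv2.CHAIN_APPROX_NONE)[0]:
        if cv2.contourArea(c)<amin*64: continue
        p=cv2.approxPolyDP(c,eps*cv2.arcLength(c,True),True)[:,0]/8.-7/16+[x0,y0]; W=cast(w,p,z)[:,:2]*1000
        print("px",p.round(1).tolist(),"mm",W.round(1).tolist(),"mean",W.mean(0).round(1)); out.append(W)
    return out
E
python3 - <<'E'
from h import *
w=wshot(); g=cv2.cvtColor(w["color"],cv2.COLOR_RGB2GRAY)
print(g[160:200:3,271],g[182,245:300:4])
for t in (150,190): quads(w,(235,150,305,210),.068,t)
print("rack z22", (wcast(w,[[246,158],[297,158],[297,283],[246,283]],.022)[:,:2]*1000).round(1).tolist())
E
```

```text
[102  92  89  89 186 199 199 200 199 199 171 105 105  51] [ 89  35 198 199 199 199 198 199 199 199 199 182  54 129]
px [[241.2, 200.1], [234.6, 200.6], [234.6, 209.4], [242.3, 209.4], [240.4, 206.1]] mm [[576.2, -349.2], [582.6, -347.7], [581.5, -338.8], [573.9, -340.0], [576.2, -343.1]] mean [ 578.1 -343.7]
px [[250.3, 172.3], [252.1, 191.3], [289.2, 190.8], [288.1, 171.4]] mm [[571.3, -377.6], [567.0, -359.5], [531.7, -365.7], [536.0, -384.1]] mean [ 551.5 -371.7]
px [[234.6, 149.6], [234.6, 176.2], [242.1, 157.4], [296.6, 156.9], [304.4, 209.4], [304.4, 149.6]] mm [[589.2, -397.0], [585.7, -371.6], [581.1, -390.6], [530.4, -399.2], [513.8, -349.8], [524.2, -407.3]] mean [ 554.1 -385.9]
px [[251.2, 172.3], [251.4, 188.2], [288.3, 190.9], [287.9, 172.2]] mm [[570.4, -377.7], [568.0, -362.5], [532.5, -365.5], [536.0, -383.4]] mean [ 551.7 -372.3]
rack z22 [[581.1, -384.6], [526.4, -393.4], [499.5, -244.4], [561.2, -234.1]]
```

```bash
python3 -c "
from h import *
to(.5517,-.372,.045,10)"
```

```text
t 2.45 shift mm now-axes [ 13.3  -9.7 200.1] after-turn xy [13.3 -9.7] turn -0.0 head -170.0 q7 -2.36 tilt [-0. -0.]
```

```bash
python3 -m inch '[[0.013,-0.01,0.04,0],[0,0,0.04,0],[0,0,0.04,0],[0,0,0.03,0],[0,0,0.025,0],[0,0,0.015,0],[0,0,0.01,0],[0,0,0,0]]'; python3 -m inch '[[0,0,0,0],[0,0,0,0],[0,0,0,0],[0,0,0,0],[0,0,0,0],[0,0,0,0]]' 0.02 40
```

```text
t: 3.25
eef_pos: [0.5516, -0.3716, 0.0445]
tool_rot: [0.0, 0.767, -0.642, -0.001]
contact_force: [0.7, 0.4, 0.3]
gripper_width: 0.824
grasp_force: 0.0
t: 3.85
eef_pos: [0.553, -0.3725, 0.0469]
tool_rot: [-0.0, 0.766, -0.642, 0.001]
contact_force: [0.0, -0.2, 6.8]
gripper_width: 0.439
grasp_force: 41.0
```

```bash
python3 -m inch '[[0,0,-0.005,0],[0,0,-0.01,0],[0,0,-0.015,0],[0,0,-0.03,0],[0,0,-0.04,0],[0,0,-0.03,0]]';  python3 -m inch '[[0,0,0,-8.5],[0,0,0,-8.5],[0,0,0,-8.5],[0,0,0,-8.5],[0,0,0,-8.5],[0,0,0,-8.5],[0,0,0,-8.5],[0,0,0,-8.5],[0,0,0,-8.5],[0,0,0,-8.5],[0,0,0,-4.8],[0,0,0,0]]'; python3 -c "
from h import *
to(.5387,-.1376,.045,99.8)"
```

```text
t: 4.45
eef_pos: [0.5524, -0.3723, 0.1788]
tool_rot: [-0.0, 0.766, -0.643, 0.001]
contact_force: [0.1, -1.1, 0.2]
gripper_width: 0.438
grasp_force: 40.3
t: 5.65
eef_pos: [0.5518, -0.3722, 0.1764]
tool_rot: [0.0, 0.996, 0.086, 0.0]
contact_force: [0.2, 0.1, -0.2]
gripper_width: 0.437
grasp_force: 40.2
t 5.65 shift mm now-axes [  27.1 -233.5  131.2] after-turn xy [  26.9 -233.5] turn 0.0 head -80.2 q7 -0.95 tilt [ 0.001 -0.001]
```

```bash
python3 -m inch '[[0.005,-0.039,0,0],[0.005,-0.039,0,0],[0.005,-0.039,0,0],[0.004,-0.039,0.01,0],[0.004,-0.039,0.03,0],[0.004,-0.0385,0.03,0],[0,0,0.03,0],[0,0,0.01,0],[0,0,0,0]]'; python3 - <<'E'
from h import *
to(.5387,-.1376,.045,99.8)
r=bot.read_camera("scene"); c=r["color"][180:290,220:340,::-1]; cv2.imwrite("pics/s1.png",cv2.resize(c,(720,660)[:2] if 0 else (654,600),interpolation=cv2.INTER_CUBIC))
E
```

```text
t: 6.55
eef_pos: [0.538, -0.138, 0.0647]
tool_rot: [0.0, 0.996, 0.085, -0.001]
contact_force: [-0.2, 0.2, -0.0]
gripper_width: 0.437
grasp_force: 40.5
t 6.55 shift mm now-axes [ 0.8 -0.2 19.7] after-turn xy [ 0.8 -0.2] turn -0.1 head -80.3 q7 -1.37 tilt [-0.002 -0.001]
```

View pics/s1.png

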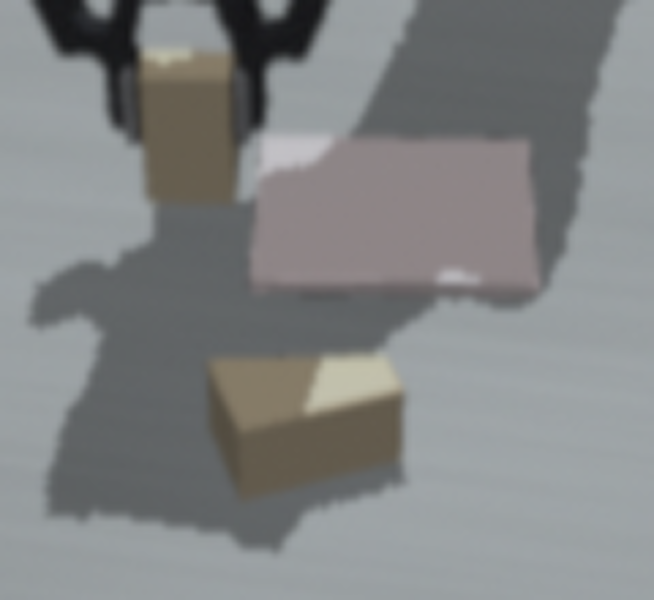

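bar_d hangs upright just left of the board's -y edge, straight side facing the camera. I'll lower it until it touches.

```bash
python3 -m inch '[[0,0,0.01,0],[0,0,0.006,0],[0,0,0.002,0],[0,0,0,0]]'; python3 -m inch '[[0,0,0.003,0],[0,0,0.001,0],[0,0,0.001,0],[0,0,0,0]]'
```

```text
t: 7.0
eef_pos: [0.5385, -0.1374, 0.0472]
tool_rot: [-0.0, 0.996, 0.086, -0.0]
contact_force: [-0.1, -0.5, -0.8]
gripper_width: 0.44
grasp_force: 40.5
t: 7.4
eef_pos: [0.5388, -0.1371, 0.0428]
tool_rot: [0.0, 0.996, 0.086, 0.0]
contact_force: [-1.9, 0.4, 4.3]
gripper_width: 0.443
grasp_force: 41.1
```

```bash
python3 -m inch '[[0,0,0,0],[0,0,0,0],[0,0,0,0],[0,0,-0.01,0],[0,0,-0.02,0],[0,0,-0.025,0],[0,0,0,0]]' 0.065; python3 -m inch '[[0,0.03,0,0],[0,0.025,0,0],[0,0,0,0],[0,0,0.015,0],[0,0,0.018,0],[0,0,0,0]]' 0; python3 - <<'E'
from h import *
to(.5388,-.1371,.064)
r=bot.read_camera("scene"); c=r["color"][180:290,220:340,::-1]; cv2.imwrite("pics/s2.png",cv2.resize(c,(654,600),interpolation=cv2.INTER_CUBIC)); print(bot.get_obs()["gripper_width"])
E
```

```text
t: 8.1
eef_pos: [0.5411, -0.1375, 0.1009]
tool_rot: [0.001, 0.996, 0.086, 0.003]
contact_force: [0.6, -0.8, 0.5]
gripper_width: 0.756
grasp_force: 0.0
t: 8.7
eef_pos: [0.5458, -0.1892, 0.0612]
tool_rot: [-0.001, 0.996, 0.087, -0.003]
contact_force: [0.1, 0.9, 1.1]
gripper_width: 0.002
grasp_force: 0.0
t 8.7 shift mm now-axes [  2.1 -52.5  -2.6] after-turn xy [  2.1 -52.5] turn 0 head -80.0 q7 -1.27 tilt [-0.005  0.002]
0.0006268930851284745
```

View pics/s2.png

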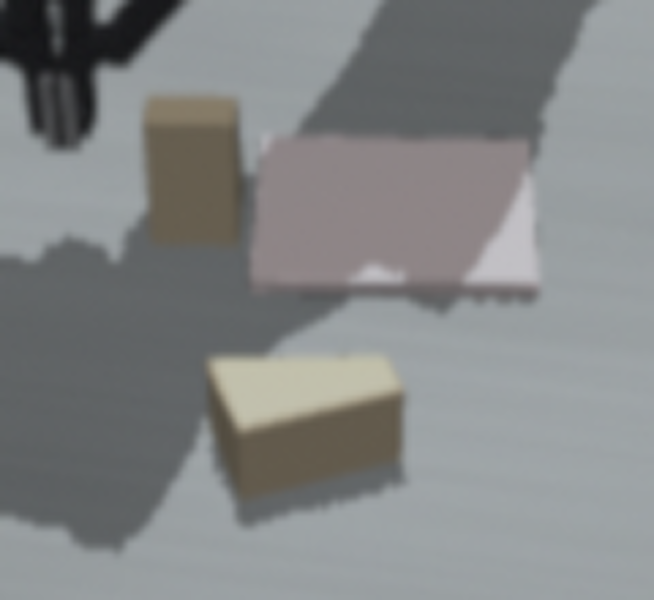

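bar_d stands free, about 3 mm off the board edge. Now I push it over.

```bash
python3 -m inch '[[0.002,-0.012,-0.004,0],[0,-0.01,0,0],[0,-0.008,0,0],[0,-0.008,0,0],[0,-0.008,0,0],[0,-0.008,0,0],[0,-0.006,0,0],[0,-0.004,0,0],[0,0,0,0],[0,0,0,0]]'; python3 - <<'E'
from h import *
to(.5388,-.1371,.064)
r=bot.read_camera("scene"); c=r["color"][180:290,220:340,::-1]; cv2.imwrite("pics/s3.png",cv2.resize(c,(654,600),interpolation=cv2.INTER_CUBIC))
E
```

```text
t: 9.75
eef_pos: [0.5391, -0.1281, 0.0682]
tool_rot: [0.0, 0.996, 0.086, -0.0]
contact_force: [0.3, -0.7, -0.8]
gripper_width: -0.005
grasp_force: 0.0
t 9.75 shift mm now-axes [-1.8  8.8  4.2] after-turn xy [-1.8  8.8] turn 0 head -80.2 q7 -1.38 tilt [-0. -0.]
```

View pics/s3.png

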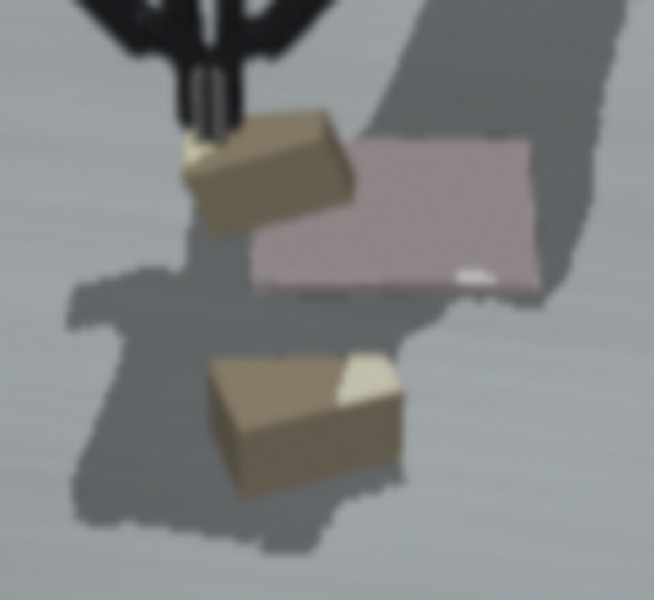

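bar_d has gone over, but the finger is still over its base end and the bar looks slightly tilted. I'll lift away and check from above.

```bash
python3 -m inch '[[0,0,-0.03,0],[0,0.0,-0.04,0],[0,0.03,-0.04,0],[0,0.03,-0.03,0],[0,0.02,-0.03,0],[0,0,0,0]]' 0.08; python3 - <<'E'
from h import *
to(.5388,-.1371,.064)
r=bot.read_camera("scene"); a=cv2.resize(r["color"][180:290,220:340,::-1],(400,366),interpolation=cv2.INTER_CUBIC)
w=wshot(); b=cv2.resize(w["color"][:,:,::-1],(400,300)); b=cv2.copyMakeBorder(b,0,66,0,0,0)
cv2.imwrite("pics/s4.png",np.hstack([a,b]))
E
```

```text
t: 10.4
eef_pos: [0.5548, -0.212, 0.243]
tool_rot: [0.002, 0.997, 0.083, 0.004]
contact_force: [0.8, 0.5, -0.7]
gripper_width: 0.934
grasp_force: 0.0
t 10.4 shift mm now-axes [ -4.8 -77.5 178.6] after-turn xy [ -4.8 -77.5] turn 0 head -80.5 q7 -1.19 tilt [ 0.008 -0.004]
```

View pics/s4.png

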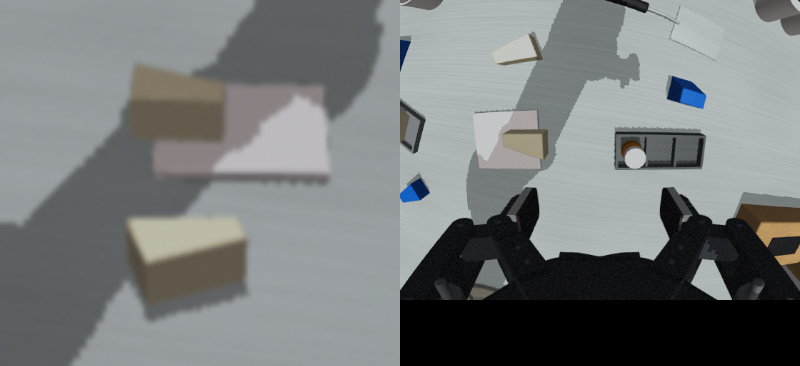

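bar_d now lies flat on the board, thin end inward and its base just outside the edge, and it has been let go. Next is the tray: go above it, measure, and push the pair.

```bash
python3 -c "
from h import *
to(.505,.1655,.22,-20.5)"
```

```text
t 10.5 shift mm now-axes [  16.  -375.8   18.5] after-turn xy [ 332.7 -175.4] turn -59.8 head -80.3 q7 -1.2 tilt [ 0.001 -0.   ]
```

```bash
python3 -m inch '[[0.0016,-0.0376,0,0],[0.0016,-0.0376,0,0],[0.0016,-0.0376,0,0],[0.0016,-0.0376,0,0],[0.0016,-0.0376,0,0],[0.0016,-0.0376,0,0],[0.0016,-0.0376,0,0],[0.0016,-0.0376,0.008,0],[0.0016,-0.0376,0.01,0],[0.0016,-0.0376,0,0]]' 0; python3 -m inch '[[0,0,0,-8.5],[0,0,0,-8.5],[0,0,0,-8.5],[0,0,0,-8.5],[0,0,0,-8.5],[0,0,0,-8.5],[0,0,0,-8.5],[0,0,0,-0.3],[0,0,0,0]]'; python3 - <<'E'
from h import *
to(.505,.1655,.22,-20.5)
w=wshot(); cv2.imwrite("pics/w2.png",cv2.resize(w["color"][100:310,140:420,::-1],(800,600),interpolation=cv2.INTER_CUBIC))
E
```

```text
t: 11.5
eef_pos: [0.5016, 0.168, 0.2176]
tool_rot: [0.001, 0.996, 0.087, -0.002]
contact_force: [-0.5, 0.6, -0.5]
gripper_width: 0.001
grasp_force: 0.0
t: 12.4
eef_pos: [0.5033, 0.1667, 0.2193]
tool_rot: [-0.0, 0.822, 0.57, -0.001]
contact_force: [-0.6, 0.0, 0.4]
gripper_width: 0.002
grasp_force: 0.0
t 12.4 shift mm now-axes [-0.5  2.  -0.7] after-turn xy [-0.5  2. ] turn -0.0 head -20.5 q7 -0.96 tilt [-0.002 -0.   ]
```

View pics/w2.png

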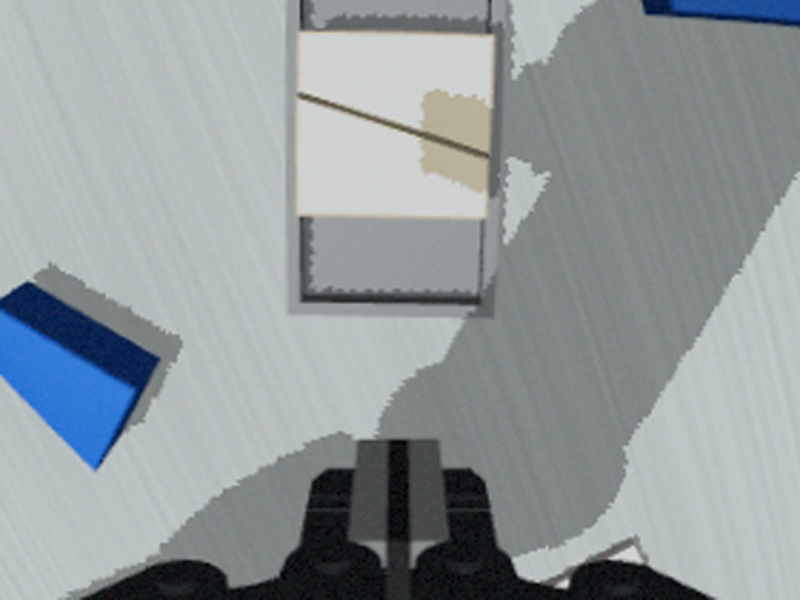

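The tray is seen end-on (crop px). Its near outer corners are at (288,315) and (495,316). The pair's near straight edge runs from (296,215) to (487,217) and its far edge from (299,31) to (495,35).

```bash
cat >> h.py <<'E'
TC=np.array([.519,.203]);TA=np.radians(69.5)   # tray centre, heading of its long axis
def intray(P):
    e=np.array([np.cos(TA),np.sin(TA)]);d=np.asarray(P)[:,:2]-TC
    return np.c_[d@np.array([e[1],-e[0]]),d@e]*1000   # (across: + = away from robot, along: + = towards left end)
def fromtray(a,l):
    e=np.array([np.cos(TA),np.sin(TA)]);return TC+(a*np.array([e[1],-e[0]])+l*e)/1000
E
python3 - <<'E'
from h import *
w=wshot(); f=lambda L:np.array(L)/2.857+[140,100]
for n,L,z in(("outer near",[[288,315],[495,316]],.017),("inner near",[[302,297],[484,297]],.017),("outer left@top",[[289,30],[288,200]],.017),("outer right",[[512,30],[495,300]],.017),("pair near",[[296,215],[487,217]],.043),("pair far",[[299,31],[495,35]],.043)):
    P=wcast(w,f(L),z); print(n,(P[:,:2]*1000).round(1).tolist(),intray(P).round(1).tolist())
g=cv2.cvtColor(w["color"],cv2.COLOR_RGB2GRAY); print(g[195,232:320].tolist()); print(g[170:215,270].tolist())
print(g[60:115,272].tolist())
to(*fromtray(0,-42),.03,-20.5)
E
```

```text
outer near [[458.2, 159.8], [530.2, 132.5]] [[-41.8, -61.7], [35.2, -62.1]]
inner near [[465.7, 164.4], [528.7, 140.8]] [[-36.4, -54.8], [30.9, -54.8]]
outer left@top [[497.2, 256.7], [474.5, 199.8]] [[-39.2, 42.6], [-40.6, -18.6]]
outer right [[570.7, 229.2], [532.2, 138.3]] [[39.3, 42.7], [35.0, -56.0]]
pair near [[479.4, 196.8], [538.8, 173.8]] [[-34.9, -19.7], [28.8, -20.4]]
pair far [[502.6, 253.3], [561.7, 229.8]] [[-33.0, 41.4], [30.6, 40.0]]
[191, 187, 188, 185, 187, 188, 190, 185, 161, 155, 157, 155, 134, 65, 87, 104, 135, 155, 157, 153, 155, 153, 157, 156, 155, 153, 154, 153, 155, 155, 156, 153, 152, 155, 153, 155, 154, 152, 153, 152, 152, 153, 151, 152, 152, 154, 154, 153, 152, 153, 154, 151, 153, 153, 156, 153, 152, 152, 153, 151, 150, 150, 153, 152, 152, 151, 149, 149, 151, 154, 153, 149, 151, 151, 151, 113, 117, 142, 149, 150, 147, 135, 132, 133, 133, 130, 129, 130]
[209, 209, 208, 208, 207, 189, 166, 156, 156, 155, 154, 157, 155, 154, 154, 153, 156, 156, 151, 157, 155, 153, 155, 153, 153, 153, 154, 153, 153, 154, 152, 135, 103, 66, 47, 48, 122, 149, 152, 154, 161, 185, 191, 190, 190]
[190, 189, 189, 188, 187, 188, 190, 190, 189, 190, 190, 190, 190, 189, 190, 189, 190, 189, 188, 190, 182, 133, 151, 152, 153, 153, 127, 87, 150, 153, 153, 152, 153, 155, 153, 154, 154, 151, 153, 151, 153, 154, 154, 153, 153, 154, 113, 103, 102, 101, 119, 171, 202, 209, 208]
t 12.5 shift mm now-axes [ -2.4   1.7 189.7] after-turn xy [-2.4  1.7] turn 0.0 head -20.5 q7 -0.96 tilt [-0.001 -0.   ]
```

```bash
python3 - <<'E'
from h import *
w=wshot()
P=wcast(w,[[272,80.5],[272,85.8],[270,206],[270,210.7]],.017);print((P[:,:2]*1000).round(1).tolist(),intray(P).round(1).tolist())
g=cv2.cvtColor(w["color"],cv2.COLOR_RGB2GRAY)
for v in (85,95,200,206): print(v,g[v,236:254].tolist(),g[v,302:326].tolist())
E
```

```text
[[537.1, 274.2], [535.2, 269.0], [489.2, 153.2], [487.4, 148.4]] [[-7.9, 73.0], [-7.9, 67.5], [-10.4, -57.1], [-10.5, -62.2]]
85 [188, 191, 190, 186, 150, 153, 152, 152, 152, 152, 153, 153, 153, 152, 154, 152, 153, 152] [151, 152, 152, 152, 151, 151, 152, 150, 152, 151, 152, 150, 154, 152, 143, 134, 133, 192, 192, 193, 195, 197, 197, 193]
95 [189, 189, 191, 180, 157, 154, 153, 153, 116, 65, 97, 101, 103, 153, 154, 154, 152, 153] [151, 152, 152, 153, 151, 151, 153, 150, 80, 111, 151, 151, 151, 150, 141, 136, 172, 192, 192, 192, 191, 194, 193, 192]
200 [186, 187, 187, 182, 160, 156, 156, 155, 129, 71, 93, 102, 133, 138, 133, 155, 154, 154] [148, 150, 153, 150, 136, 99, 133, 148, 118, 103, 107, 126, 132, 131, 133, 134, 134, 130, 131, 131, 132, 132, 134, 131]
206 [191, 190, 189, 181, 160, 155, 155, 155, 150, 145, 145, 146, 145, 146, 148, 144, 146, 145] [72, 75, 71, 71, 63, 72, 92, 100, 97, 96, 118, 127, 128, 131, 132, 130, 133, 134, 130, 129, 130, 130, 132, 134]
```

```bash
python3 - <<'E'
from h import *
w=wshot()
for n,L in(("outer",[[239.6,85],[316,85],[239.6,200],[312.3,200]]),("inner",[[244.3,95],[309.7,95],[244.2,200],[306.5,200]])):
    P=wcast(w,L,.017);I=intray(P);print(n,I.round(1).tolist())
    m1=(P[0]+P[1])/2;m2=(P[2]+P[3])/2;print(np.degrees(np.arctan2((m1-m2)[1],(m1-m2)[0])).round(2),I[:2,0].mean(),I[2:,0].mean())
E
```

```text
outer [[-40.3, 69.1], [36.4, 69.1], [-42.3, -50.4], [34.4, -50.4]]
68.55 -1.97432105786228 -3.9462958175967486
inner [[-35.6, 58.6], [30.0, 58.6], [-37.4, -50.5], [28.2, -50.4]]
68.56 -2.7738360577796897 -4.570796639275143
```

```bash
sed -i 's/^TC=.*/TC=np.array([.5179,.2092]);TA=np.radians(68.55)/' h.py; python3 -c "
from h import *
to(*fromtray(0,-44),.028,-21.45)"
```

```text
t 12.6 shift mm now-axes [  0.8  -2.6 192.1] after-turn xy [ 0.8 -2.6] turn 1.0 head -20.4 q7 -0.96 tilt [-0. -0.]
```

```bash
python3 -m inch '[[0.001,-0.003,0.04,1],[0,0,0.04,0],[0,0,0.04,0],[0,0,0.04,0],[0,0,0.022,0],[0,0,0.01,0],[0,0,0,0]]'; python3 -m inch '[[0.008,0,0,0],[0.008,0,0,0],[0.006,0,0,0],[0.006,0,0,0],[0.004,0,0,0],[0,0,0,0]]'
```

```text
t: 13.3
eef_pos: [0.5012, 0.1684, 0.0274]
tool_rot: [-0.0, 0.826, 0.564, -0.001]
contact_force: [0.9, 0.2, -0.2]
gripper_width: 0.0
grasp_force: 0.0
t: 13.9
eef_pos: [0.5139, 0.1993, 0.0286]
tool_rot: [-0.0, 0.826, 0.564, 0.001]
contact_force: [0.2, -0.1, 0.1]
gripper_width: -0.002
grasp_force: 0.0
```

```bash
python3 -m inch '[[0.002,0,0,0],[0.001,0,0,0],[0,0,0,0]]'; python3 -m inch '[[0.002,0,0,0],[0.001,0,0,0],[0,0,0,0]]'
```

```text
t: 14.2
eef_pos: [0.5141, 0.2002, 0.0281]
tool_rot: [0.0, 0.826, 0.564, -0.001]
contact_force: [-2.1, -4.3, 2.8]
gripper_width: -0.003
grasp_force: 1.9
t: 14.5
eef_pos: [0.5142, 0.2002, 0.0278]
tool_rot: [0.001, 0.826, 0.563, -0.003]
contact_force: [-4.7, -9.4, 7.5]
gripper_width: -0.004
grasp_force: 5.4
```

The pair is closed up against the end wall (contact at about 10 N). Now I go over to bar_c.

```bash
python3 -m inch '[[-0.004,0,0,0],[-0.004,0,-0.02,0],[0,0,-0.045,0],[0,0,-0.045,0],[0,0,-0.045,0],[0,0,-0.015,0],[0,0,0,0]]' 0.08; python3 -c "
from h import *
to(.655,-.062,.2,-55)"
```

```text
t: 15.2
eef_pos: [0.5145, 0.1978, 0.2012]
tool_rot: [0.001, 0.826, 0.564, 0.003]
contact_force: [0.2, -0.7, -0.9]
gripper_width: 0.937
grasp_force: 0.0
t 15.2 shift mm now-axes [-190.8  225.4    1.3] after-turn xy [-33.9 293.4] turn 33.7 head -21.3 q7 -1.05 tilt [0.006 0.003]
```

```bash
python3 -m inch '[[-0.0238,0.0282,0,0],[-0.0238,0.0282,0,0],[-0.0238,0.0282,0,0],[-0.0238,0.0282,0,0],[-0.0238,0.0282,0,0],[-0.0238,0.0282,0,0],[-0.0238,0.0282,0,0],[-0.0238,0.0282,0,0],[0,0,0,8.4],[0,0,0,8.4],[0,0,0,8.4],[0,0,0,8.4]]';  python3 -m inch '[[0,0,0,0]]'; python3 - <<'E'
from h import *
to(.655,-.062,.2,-55)
w=wshot(); g=cv2.cvtColor(w["color"],cv2.COLOR_RGB2GRAY)
for t in (150,190): print(t); quads(w,(120,40,440,330),.038,t,300,eps=.03)
E
```

```text
t: 16.4
eef_pos: [0.6528, -0.0629, 0.1957]
tool_rot: [-0.001, 0.954, 0.298, -0.001]
contact_force: [-0.2, 0.2, 0.4]
gripper_width: 0.939
grasp_force: 0.0
t: 16.5
eef_pos: [0.6528, -0.0627, 0.1961]
tool_rot: [-0.0, 0.954, 0.301, -0.001]
contact_force: [-0.7, -0.2, 0.1]
gripper_width: 0.935
grasp_force: 0.0
t 16.5 shift mm now-axes [ 2.2  0.7 -3.9] after-turn xy [2.2 0.7] turn 0.0 head -55.0 q7 -1.08 tilt [-0.003 -0.   ]
150
px [[439.4, 39.6], [250.4, 175.4], [269.6, 271.9], [168.6, 228.3], [190.7, 329.4], [439.4, 295.1], [388.9, 117.1], [439.4, 150.1]] mm [[868.9, -96.0], [656.9, -28.9], [588.2, -96.8], [568.7, 9.0], [476.1, -66.8], [667.4, -271.3], [773.4, -99.3], [781.9, -159.3]] mean [ 672.7 -101.2]
px [[283.4, 39.6], [119.6, 39.6], [119.6, 278.6]] mm [[773.3, 16.8], [696.2, 150.8], [482.6, 29.5]] mean [650.7  65.7]
190
px [[201.8, 323.1], [263.3, 329.4], [268.3, 319.8], [225.7, 302.8]] mm [[492.2, -72.7], [525.9, -131.1], [539.8, -128.2], [531.5, -80.3]] mean [ 522.3 -103. ]
px [[236.8, 274.4], [262.2, 285.3], [268.4, 273.2], [253.1, 267.2]] mm [[566.9, -72.0], [571.4, -99.3], [586.4, -96.7], [583.1, -80.7]] mean [577.  -87.2]
px [[318.1, 180.1], [295.7, 211.1], [312.8, 219.1]] mm [[688.3, -80.9], [653.2, -81.3], [656.0, -98.9]] mean [665.8 -87. ]
```

```bash
python3 - <<'E'
from h import *
w=wshot(); c=w["color"].astype(int)
for p in((300,190),(285,195),(270,190),(255,183),(330,180),(230,180),(280,170),(275,215)): print(p,c[p[1],p[0]].tolist())
d=(c[...,0]-c[...,2]); 
m=(((d>4)|((c.sum(2)>585)))*255).astype(np.uint8)
w["color"]=np.dstack([m]*3)
quads(w,(215,150,340,240),.038,127,100,eps=.03)
E
```

```text
(300, 190) [165, 157, 133]
(285, 195) [165, 157, 134]
(270, 190) [164, 156, 132]
(255, 183) [163, 155, 132]
(330, 180) [172, 180, 179]
(230, 180) [122, 129, 128]
(280, 170) [97, 94, 87]
(275, 215) [122, 129, 127]
px [[251.7, 167.7], [247.7, 195.3], [315.3, 220.3], [319.4, 183.3], [301.3, 203.1], [315.1, 172.6]] mm [[663.2, -25.8], [640.2, -37.1], [656.6, -101.6], [686.8, -83.6], [662.4, -81.1], [692.3, -74.5]] mean [666.9 -67.3]
```

```bash
python3 - <<'E'
from h import *
w=wshot(); c=w["color"].astype(int); d=c[...,0]-c[...,2]
m=((((d>18)&(c[...,0]>135))|((c.sum(2)>582)&(d>-4)))*255).astype(np.uint8)
m=cv2.morphologyEx(m,cv2.MORPH_CLOSE,np.ones((5,5)))
w["color"]=np.dstack([m]*3); q=quads(w,(215,150,340,240),.038,127,100,eps=.03)
x0,y0=215,150
for W in q:
    if len(W)==4:
        n=[np.linalg.norm(W[i]-W[(i+1)%4]) for i in range(4)];print(np.round(n,1))
E
```

```text
px [[249.6, 174.9], [248.9, 195.4], [313.4, 218.9], [319.3, 178.7]] mm [[656.8, -28.0], [640.9, -38.1], [656.9, -99.4], [690.3, -81.0]] mean [661.2 -61.6]
[18.9 63.4 38.2 62.7]
```

```bash
python3 -c "
from h import *
to(.6654,-.06,.026,-58)"
```

```text
t 16.65 shift mm now-axes [ 11.8   4.9 171.1] after-turn xy [12.1  4.2] turn 3.3 head -54.7 q7 -1.08 tilt [-0.001  0.   ]
```

```bash
python3 -m inch '[[0.012,0.005,0.03,3.3],[0,0,0.04,0],[0,0,0.04,0],[0,0,0.03,0],[0,0,0.02,0],[0,0,0.01,0],[0,0,0,0]]' 0.085; python3 -m inch '[[0,0,0,0],[0,0,0,0],[0,0,0,0],[0,0,0,0]]' 0.05 40; python3 -c "
from h import *
to(.6654,-.06,.026,-58)"
```

```text
t: 17.35
eef_pos: [0.6652, -0.0602, 0.0267]
tool_rot: [-0.001, 0.962, 0.274, -0.001]
contact_force: [-0.5, -0.8, 1.0]
gripper_width: 0.997
grasp_force: 0.0
t: 17.75
eef_pos: [0.6675, -0.0603, 0.0301]
tool_rot: [0.0, 0.962, 0.274, 0.001]
contact_force: [-0.6, -0.4, 6.9]
gripper_width: 0.74
grasp_force: 45.5
t 17.75 shift mm now-axes [-1.7 -1.4  4.1] after-turn xy [-1.7 -1.4] turn -0.3 head -58.3 q7 -1.19 tilt [ 0.003 -0.   ]
```

```bash
python3 -m inch '[[0,0,-0.01,0],[0,0,-0.03,0],[0,0,-0.04,-8],[0,0,-0.03,-8],[0,0,0,-8],[0,0,0,-8],[0,0,0,-4.9],[0,0,0,0]]'; python3 -c "
from h import *
to(*fromtray(0,-11),.06,-21.45)"
```

```text
t: 18.55
eef_pos: [0.6659, -0.0606, 0.1388]
tool_rot: [0.0, 0.826, 0.564, -0.0]
contact_force: [-0.2, -0.1, -0.9]
gripper_width: 0.737
grasp_force: 44.7
t 18.55 shift mm now-axes [ 186.5 -236.1   78.8] after-turn xy [ 186.  -236.4] turn 0.1 head -21.3 q7 -0.59 tilt [-0. -0.]
```

```bash
python3 -m inch '[[0.0233,-0.0295,0,0],[0.0233,-0.0295,0,0],[0.0233,-0.0295,0,0],[0.0233,-0.0295,0,0],[0.0233,-0.0295,0,0],[0.0233,-0.0295,0,0],[0.0233,-0.0295,0.02,0],[0.0233,-0.0296,0.03,0],[0,0,0.008,0],[0,0,0,0]]'; python3 - <<'E'
from h import *
to(*fromtray(0,-11),.036,-21.45)
w=wshot(); np.savez("w3.npz",**w)
c=w["color"].astype(int); g=c.sum(2)//3
for v in (60,90,120,150,180,210): print(v,g[v,180:380:2].tolist())
E
```

```text
t: 19.55
eef_pos: [0.5126, 0.1997, 0.0792]
tool_rot: [-0.0, 0.826, 0.564, -0.001]
contact_force: [1.5, -0.1, -0.6]
gripper_width: 0.74
grasp_force: 44.7
t 19.55 shift mm now-axes [-0.1  1.5 43.2] after-turn xy [-0.1  1.5] turn 0.1 head -21.3 q7 -1.15 tilt [-0.003 -0.001]
60 [189, 187, 187, 190, 190, 188, 191, 189, 188, 191, 188, 190, 189, 189, 186, 190, 190, 185, 187, 188, 189, 189, 187, 187, 190, 192, 189, 193, 189, 189, 190, 190, 189, 191, 191, 190, 186, 187, 187, 188, 188, 187, 188, 190, 191, 191, 189, 187, 188, 191, 193, 191, 187, 190, 191, 190, 190, 189, 185, 187, 191, 190, 190, 190, 192, 188, 186, 187, 191, 192, 188, 190, 188, 191, 192, 192, 193, 194, 194, 193, 193, 190, 189, 189, 192, 192, 188, 188, 190, 192, 194, 193, 193, 195, 196, 192, 189, 190, 193, 196]
90 [185, 187, 187, 187, 185, 191, 188, 187, 187, 189, 189, 189, 191, 190, 188, 190, 188, 186, 189, 187, 188, 189, 190, 188, 184, 187, 190, 190, 189, 187, 188, 191, 191, 192, 191, 190, 190, 191, 189, 190, 193, 190, 190, 190, 190, 190, 189, 189, 190, 190, 190, 191, 191, 189, 188, 190, 192, 190, 187, 190, 191, 190, 191, 188, 
[... 1499 characters left out ...]
 166, 165, 167, 166, 168, 167, 167, 169, 168, 169, 169, 169, 167, 169, 168, 170, 168, 170, 169, 157, 112, 118, 137, 131, 134, 136, 134, 130, 134, 137, 137, 135, 134, 134, 132, 138, 137, 138, 139]
210 [184, 188, 190, 190, 189, 192, 191, 191, 188, 190, 190, 189, 190, 187, 189, 192, 194, 190, 191, 164, 133, 160, 163, 160, 162, 159, 162, 163, 160, 160, 162, 162, 162, 165, 162, 163, 163, 162, 162, 163, 163, 163, 164, 163, 162, 164, 165, 164, 162, 163, 164, 163, 165, 162, 165, 165, 166, 166, 166, 164, 164, 166, 164, 165, 167, 168, 166, 166, 165, 168, 169, 167, 168, 169, 169, 169, 169, 170, 170, 145, 101, 111, 135, 132, 133, 135, 133, 133, 135, 132, 132, 137, 130, 127, 133, 135, 132, 134, 135, 133]
```

```bash
python3 - <<'E'
from h import *
w=dict(np.load("w3.npz")); print(intray(wcast(w,[[218.5,150],[341.5,150],[219,180],[340.5,180],[220,210],[338.5,210]],.043)).round(1).tolist())
g=w["color"].astype(int).sum(2)//3; print(g[195:330:1,270].tolist())
to(*fromtray(0,-11),.036,-21.45)
E
```

```text
[[-31.7, 45.9], [31.1, 46.1], [-32.0, 30.3], [31.1, 30.4], [-32.2, 14.1], [30.9, 14.2]]
[162, 164, 164, 164, 165, 165, 164, 163, 163, 165, 163, 162, 162, 163, 164, 164, 164, 162, 163, 163, 164, 163, 163, 163, 163, 164, 163, 162, 163, 164, 162, 163, 163, 162, 162, 163, 133, 100, 96, 96, 96, 97, 95, 95, 96, 127, 126, 127, 148, 121, 87, 89, 87, 88, 90, 85, 87, 88, 86, 85, 85, 86, 85, 85, 88, 89, 86, 87, 86, 87, 88, 87, 89, 84, 89, 83, 88, 87, 86, 87, 95, 131, 143, 141, 157, 162, 160, 160, 160, 159, 159, 159, 159, 159, 159, 159, 160, 160, 157, 160, 159, 158, 158, 158, 159, 158, 157, 158, 159, 159, 159, 157, 192, 207, 208, 207, 207, 207, 207, 207, 206, 208, 206, 207, 207, 206, 207, 207, 205, 207, 207, 204, 205, 204, 206]
t 19.6 shift mm now-axes [ 0.1 -0.2 44.1] after-turn xy [ 0.1 -0.2] turn 0.0 head -21.4 q7 -1.15 tilt [-0.001 -0.001]
```

```bash
python3 -m inch '[[0,0,0.015,0],[0,0,0.012,0],[0,0,0.008,0],[0,0,0.004,0],[0,0,0,0]]'; python3 -m inch '[[0,0,0.002,0],[0,0,0.002,0],[0,0,0,0]]'; python3 -c "
from h import *
to(*fromtray(0,-11),.036,-21.45)"
```

```text
t: 20.1
eef_pos: [0.5139, 0.1988, 0.0405]
tool_rot: [-0.0, 0.826, 0.564, -0.001]
contact_force: [-0.7, -0.1, 0.1]
gripper_width: 0.739
grasp_force: 45.2
t: 20.4
eef_pos: [0.5142, 0.1993, 0.0373]
tool_rot: [0.0, 0.826, 0.564, 0.0]
contact_force: [-0.7, 0.3, 0.3]
gripper_width: 0.736
grasp_force: 45.2
t 20.4 shift mm now-axes [-0.4 -0.2  1.3] after-turn xy [-0.4 -0.2] turn 0.1 head -21.4 q7 -1.19 tilt [ 0. -0.]
```

```bash
python3 -m inch '[[0,0,0.001,0],[0,0,0.001,0],[0,0,0,0]]'; python3 -m inch '[[0.002,0,0.0,0],[0.001,0,0,0],[0.001,0,0,0],[0,0,0,0]]'
```

```text
t: 20.7
eef_pos: [0.5141, 0.1993, 0.0352]
tool_rot: [0.0, 0.826, 0.564, -0.0]
contact_force: [-0.8, -0.1, -0.7]
gripper_width: 0.741
grasp_force: 45.2
t: 21.1
eef_pos: [0.5145, 0.2005, 0.0351]
tool_rot: [0.001, 0.826, 0.564, -0.003]
contact_force: [-3.8, -5.9, 5.7]
gripper_width: 0.733
grasp_force: 49.8
```

```bash
python3 -m inch '[[0,0,0,0],[0,0,0,0],[0,0,0,0],[0,0,-0.01,0],[0,0,-0.04,0],[0,0,-0.045,0],[0,0,-0.045,0],[0,0,-0.035,0],[0,0,0,0]]' 0.078; python3 - <<'E'
from h import *
w=wshot(); np.savez("w4.npz",**w); c=w["color"].astype(int); d=c[...,0]-c[...,2]
m=((((d>18)&(c[...,0]>135))|((c.sum(2)>582)&(d>-4)))*255).astype(np.uint8); m=cv2.morphologyEx(m,cv2.MORPH_OPEN,np.ones((3,3)))
w["color"]=np.dstack([m]*3)
for W in quads(w,(180,60,360,330),.043,127,100,eps=.03): print(intray(W/1000).round(1).tolist())
g=c.sum(2)//3; print(g[200:330,268].tolist())
to(.53,-.11,.2,99.8)
E
```

```text
t: 22.0
eef_pos: [0.5184, 0.2051, 0.2166]
tool_rot: [0.001, 0.826, 0.564, 0.005]
contact_force: [0.5, 0.1, 0.2]
gripper_width: 0.912
grasp_force: 0.0
px [[243.7, 194.7], [244.9, 214.4], [306.3, 228.3], [306.3, 196.7]] mm [[490.0, 219.3], [483.4, 200.8], [534.1, 165.6], [545.0, 195.6]] mean [513.1 195.3]
px [[266.6, 160.9], [266.9, 165.4], [274.3, 166.6], [278.9, 172.4], [292.3, 170.3], [290.2, 166.7]] mm [[522.3, 241.3], [521.1, 237.2], [527.1, 233.7], [529.1, 226.9], [541.5, 224.2], [540.9, 228.2]] mean [530.3 231.9]
px [[239.7, 152.7], [247.7, 192.3], [305.3, 191.3], [303.3, 171.7], [277.8, 176.6]] mm [[501.9, 257.9], [494.4, 220.1], [545.9, 200.9], [550.7, 219.3], [526.7, 223.6]] mean [523.9 224.4]
px [[241.6, 133.9], [241.7, 150.3], [263.1, 155.4], [263.4, 137.8], [279.9, 132.3], [265.6, 157.1], [308.4, 166.1], [308.1, 131.6]] mm [[510.2, 273.5], [504.5, 259.3], [521.2, 247.3], [527.6, 262.5], [543.7, 261.7], [522.8, 245.0], [557.1, 222.6], [568.2, 253.1]] mean [531.9 253.1]
[[-29.7, -0.8], [-29.0, -20.4], [31.0, -34.7], [30.2, -2.8]]
[[-7.6, 31.5], [-7.3, 27.3], [-0.4, 26.2], [3
[... 294 characters left out ...]
, 199, 200, 199, 200, 200, 198, 199, 197, 157, 142, 144, 143, 143, 142, 143, 143, 144, 142, 141, 143, 141, 141, 141, 141, 142, 95, 87, 70, 44, 40, 42, 98, 139, 139, 140, 152, 180, 181, 181, 181, 180, 180, 182, 183, 184, 184, 183, 184, 180, 182, 181, 180, 181, 179, 180, 178, 180, 182, 157, 124, 124, 126, 122, 125, 122, 122, 122, 124, 123, 124, 124, 125, 124, 126, 130, 127, 126, 125, 125, 124, 125, 126, 124, 125, 121, 125, 123, 118, 122, 124, 122, 122, 125, 123, 126, 123, 126, 124, 127, 126, 125, 125, 124, 124, 122, 121, 122, 123, 124, 125, 124, 124, 125, 123, 120, 120]
t 22.05 shift mm now-axes [-287.9  126.3   13.1] after-turn xy [-40.9 311.7] turn 58.8 head -21.4 q7 -1.05 tilt [0.006 0.002]
```

bar_c is seated against the pair, thin end toward the robot. Now I re-grasp bar_d.

```bash
python3 -m inch '[[-0.036,0.0158,0,-8.5],[-0.035,0.022,0,-8.5],[0,0,0,-8.5],[0,0,0,-8.5],[0,0,0,-8.5],[0,0,0,-8.5],[0,0,0,-8.5],[0,0,0,-8.5],[0,0,0,-8.5],[0,0,0,-8.5],[0,0,0,-8.5],[0,0,0,-8.5]]' 0.085;python3 -m inch '[[0,0,0,-8.5],[0,0,0,-8.5],[0,0,0,-2.2]]'; python3 -c "
from h import *
to(.53,-.11,.2,99.8)"
```

```text
t: 23.25
eef_pos: [0.5301, 0.1246, 0.2092]
tool_rot: [-0.001, 0.078, 0.997, -0.0]
contact_force: [-0.9, 0.3, -0.5]
gripper_width: 1.0
grasp_force: 0.0
t: 23.55
eef_pos: [0.5301, 0.1245, 0.2091]
tool_rot: [-0.001, -0.088, 0.996, 0.0]
contact_force: [-0.3, -0.1, 0.3]
gripper_width: 0.994
grasp_force: 0.0
t 23.55 shift mm now-axes [  41.3 -230.8    9.1] after-turn xy [  40.  -231.1] turn 0.3 head 100.1 q7 1.03 tilt [-0.002  0.   ]
```

```bash
python3 -m inch '[[0.006,-0.033,0,0],[0.006,-0.033,0,0],[0.006,-0.033,0,0],[0.006,-0.033,0,0],[0.006,-0.033,0,0],[0.006,-0.033,0,0],[0.004,-0.033,0,0],[0,0,0,0]]'; python3 - <<'E'
from h import *
to(.53,-.11,.034,99.8)
w=wshot(); np.savez("w5.npz",**w); c=w["color"].astype(int); d=c[...,0]-c[...,2]
u,v=np.mgrid[230:320:15,120:260:12]
for vv in range(130,290,12): print(vv,[(c[vv,uu].tolist()) for uu in (250,265,280,295,310)])
m=((((d>18)&(c[...,0]>135)))*255).astype(np.uint8); m=cv2.morphologyEx(m,cv2.MORPH_CLOSE,np.ones((3,3)))
w["color"]=np.dstack([m]*3); quads(w,(180,60,380,330),.046,127,100,eps=.03)
E
```

```text
t: 24.35
eef_pos: [0.53, -0.1155, 0.2086]
tool_rot: [-0.001, -0.082, 0.997, -0.001]
contact_force: [-0.2, -0.3, -0.1]
gripper_width: 0.993
grasp_force: 0.0
t 24.35 shift mm now-axes [ -1.4   5.5 174.6] after-turn xy [-1.5  5.5] turn -0.4 head 99.4 q7 1.48 tilt [-0.003 -0.001]
130 [[115, 123, 122], [112, 119, 119], [114, 118, 120], [113, 120, 119], [110, 117, 116]]
142 [[111, 120, 118], [111, 119, 117], [111, 117, 118], [171, 166, 166], [170, 164, 164]]
154 [[114, 123, 121], [112, 118, 121], [115, 121, 120], [171, 165, 164], [170, 164, 164]]
166 [[118, 125, 124], [108, 109, 107], [114, 119, 118], [170, 165, 162], [170, 164, 163]]
178 [[118, 125, 124], [144, 140, 119], [169, 162, 141], [82, 76, 64], [165, 161, 159]]
190 [[115, 118, 121], [148, 141, 121], [169, 160, 138], [166, 158, 135], [164, 157, 132]]
202 [[113, 120, 120], [149, 144, 126], [166, 159, 135], [164, 157, 135], [166, 157, 133]]
214 [[117, 123, 122], [118, 123, 122], [116, 122, 121], [167, 162, 161], [167, 162, 160]]
226 [[112, 119, 120], [116, 124, 123], [113, 121, 118], [167, 162, 161], [168, 162, 161]]
238 [[115, 123, 121], [117, 124, 125], [120, 125, 125], [115, 122, 122], [115, 123, 121]]
250 [[117, 124, 122], [117, 124, 122], [118, 121, 122], [113, 118, 119], [117, 122, 124]]
262 [[116, 122, 122], [116, 125, 123], [116, 122, 123], [116, 122, 122], [114, 121, 121]]
274 [[116, 121, 121], [118, 124, 122], [120, 126, 126], [119, 124, 125], [117, 125, 122]]
286 [[123, 129, 129], [117, 125, 123], [112, 118, 119], [117, 124, 123], [120, 124, 124]]
px [[264.7, 171.7], [264.7, 211.3], [324.9, 212.4], [325.9, 189.4]] mm [[508.0, -132.3], [544.8, -126.6], [536.7, -70.7], [514.9, -74.2]] mean [ 526.1 -100.9]
```

```bash
python3 - <<'E'
from h import *
w=dict(np.load("w5.npz")); c=w["color"].astype(int); d=c[...,0]-c[...,2]
for t in (155,159):
    m=((((d>18)&(c[...,0]>t)))*255).astype(np.uint8); m=cv2.morphologyEx(m,cv2.MORPH_CLOSE,np.ones((5,5)))
    w["color"]=np.dstack([m]*3)
    for W in quads(w,(180,60,380,330),.046,127,100,eps=.03): print([np.linalg.norm(W[i]-W[i-1]).round(1) for i in range(len(W))])
E
```

```text
px [[265.7, 171.7], [265.7, 211.3], [324.4, 211.4], [325.9, 189.4]] mm [[507.9, -131.4], [544.7, -125.7], [535.8, -71.4], [514.9, -74.2]] mean [ 525.8 -100.6]
[np.float64(57.6), np.float64(37.3), np.float64(55.0), np.float64(21.1)]
px [[265.7, 171.7], [266.9, 211.4], [324.4, 211.4], [323.3, 190.7]] mm [[507.9, -131.4], [544.6, -124.5], [535.8, -71.4], [516.5, -76.4]] mean [ 526.2 -100.9]
[np.float64(55.7), np.float64(37.4), np.float64(53.8), np.float64(19.9)]
```

```bash
python3 - <<'E'
from h import *
w=dict(np.load("w5.npz")); c=w["color"].astype(int)
for v in (193,200,207): print(v,[(u,c[v,u].tolist()) for u in list(range(255,272,1))+list(range(318,345,2))])
E
```

```text
193 [(255, [114, 122, 123]), (256, [116, 123, 122]), (257, [114, 122, 122]), (258, [116, 122, 119]), (259, [115, 121, 122]), (260, [116, 122, 122]), (261, [117, 121, 122]), (262, [118, 123, 123]), (263, [115, 120, 118]), (264, [126, 127, 117]), (265, [147, 141, 121]), (266, [165, 157, 133]), (267, [168, 162, 139]), (268, [165, 159, 137]), (269, [167, 161, 138]), (270, [167, 159, 137]), (271, [164, 159, 135]), (318, [166, 159, 135]), (320, [165, 158, 136]), (322, [165, 159, 136]), (324, [189, 190, 190]), (326, [191, 193, 193]), (328, [192, 193, 193]), (330, [191, 193, 191]), (332, [186, 188, 181]), (334, [192, 193, 194]), (336, [191, 193, 194]), (338, [192, 193, 193]), (340, [192, 194, 195]), (342, [192, 195, 195]), (344, [190, 193, 192])]
200 [(255, [115, 119, 117]), (256, [116, 121, 123]), (257, [117, 124, 122]), (258, [118, 124, 124]), (259, [113, 120, 119]), (260, [116, 121, 122]), (261, [116, 120, 119]), (262, [116, 123, 121]), (263, [113, 120, 120]), (264, [125, 126, 118]), (265, [147, 140, 120]), (266, [166, 158, 136]), (267, [167, 160, 138]), (268, [167, 159, 137]), (269, [169
[... 446 characters left out ...]
8]), (257, [115, 121, 121]), (258, [117, 122, 121]), (259, [111, 121, 120]), (260, [115, 121, 122]), (261, [114, 122, 121]), (262, [116, 121, 123]), (263, [117, 122, 122]), (264, [126, 125, 114]), (265, [149, 144, 121]), (266, [163, 156, 132]), (267, [167, 160, 137]), (268, [166, 159, 137]), (269, [169, 161, 140]), (270, [166, 159, 135]), (271, [167, 161, 138]), (318, [165, 157, 134]), (320, [164, 159, 135]), (322, [164, 155, 133]), (324, [164, 158, 135]), (326, [192, 194, 192]), (328, [190, 192, 190]), (330, [191, 193, 191]), (332, [182, 176, 156]), (334, [190, 194, 194]), (336, [192, 194, 194]), (338, [192, 194, 195]), (340, [192, 193, 193]), (342, [190, 191, 193]), (344, [190, 193, 193])]
```

```bash
python3 - <<'E'
from h import *
w=dict(np.load("w5.npz"));P=wcast(w,[[264.6,171.5],[264.6,211.5],[332.4,212.2],[332.4,191.5]],.046)[:,:2]*1000
n=lambda v:np.linalg.norm(v);h=lambda v:np.degrees(np.arctan2(v[1],v[0])).round(1)
print(P.round(1).tolist(),n(P[2]-P[1]),n(P[1]-P[0]),n(P[3]-P[2]),h(P[2]-P[1]),h(P[0]-P[1])-90,h(P[3]-P[2])-90)
A=(P[1]+P[2])/2; x=(P[2]-P[1])/n(P[2]-P[1]); y=np.array([-x[1],x[0]]); g=A+10*y; print("grip",g)
to(g[0]/1000,g[1]/1000,.036,h(P[2]-P[1]))
E
```

```text
[[507.9, -132.4], [545.0, -126.6], [535.3, -63.7], [515.8, -67.8]] 63.62404971472154 37.62016429629002 19.919999914654877 98.8 -261.2 -258.2
grip [530.29699728 -96.71473671]
t 24.4 shift mm now-axes [ -3.3  15.3 172.9] after-turn xy [-3.  15.4] turn 0.8 head 99.6 q7 1.48 tilt [-0.002  0.   ]
```

```bash
python3 -m inch '[[-0.003,0.015,0.03,0.8],[0,0,0.04,0],[0,0,0.04,0],[0,0,0.03,0],[0,0,0.02,0],[0,0,0.015,0],[0,0,0,0]]'; python3 -m inch '[[0,0,0,0],[0,0,0,0],[0,0,0,0],[0,0,0,0]]' 0.05 40; python3 -m inch '[[0,0,-0.01,0],[0,0,-0.03,0],[0,0,-0.04,0],[0,0,-0.04,0],[0,0,0,0]]'
```

```text
t: 25.1
eef_pos: [0.5299, -0.0932, 0.0335]
tool_rot: [-0.002, -0.08, 0.997, 0.001]
contact_force: [0.6, 0.2, -0.3]
gripper_width: 1.0
grasp_force: 0.0
t: 25.5
eef_pos: [0.5325, -0.0943, 0.0366]
tool_rot: [0.001, -0.079, 0.997, -0.0]
contact_force: [0.8, -0.2, 6.9]
gripper_width: 0.735
grasp_force: 45.1
t: 26.0
eef_pos: [0.5346, -0.0942, 0.1609]
tool_rot: [0.004, -0.079, 0.997, -0.001]
contact_force: [1.0, -0.0, 0.4]
gripper_width: 0.735
grasp_force: 44.4
```

```bash
python3 -m inch '[[0,0,0,8.5],[0,0,0,8.5],[0,0,0,8.5],[0,0,0,8.5],[0,0,0,8.5],[0,0,0,8.5],[0,0,0,8.5],[0,0,0,8.5],[0,0,0,8.5],[0,0,0,8.5],[0,0,0,8.5],[0,0,0,8.5]]'; python3 -m inch '[[0,0,0,8.5],[0,0,0,8.5],[0,0,0,1.2],[0,0,0,0]]'; python3 - <<'E'
from h import *
to(*fromtray(0,-52),.09,-21.45)
w=wshot(); np.savez("w6.npz",**w); c=w["color"].astype(int); o=bot.get_obs()
for u in range(210,351,20): print(u,c[200:400:4,u,0].tolist())
E
```

```text
t: 27.2
eef_pos: [0.5307, -0.0945, 0.155]
tool_rot: [-0.0, 0.727, 0.686, -0.0]
contact_force: [0.6, 0.5, -0.1]
gripper_width: 0.74
grasp_force: 44.3
t: 27.6
eef_pos: [0.531, -0.0944, 0.1551]
tool_rot: [-0.0, 0.824, 0.567, -0.0]
contact_force: [0.2, -0.1, 0.1]
gripper_width: 0.736
grasp_force: 44.3
t 27.6 shift mm now-axes [ 226.8 -121.4   65.1] after-turn xy [ 225.8 -123.2] turn 0.5 head -21.0 q7 -0.48 tilt [-0.001 -0.   ]
210 [177, 177, 97, 96, 95, 94, 98, 154, 173, 171, 171, 169, 172, 170, 167, 169, 169, 170, 169, 169, 171, 169, 170, 170, 169, 169, 169, 121, 176, 178, 181, 174, 178, 180, 183, 179, 179, 176, 148, 19, 19, 18, 18, 19, 14, 10, 18, 16, 14, 2]
230 [179, 153, 93, 96, 97, 95, 94, 97, 107, 172, 171, 170, 172, 170, 171, 169, 170, 170, 170, 168, 170, 170, 170, 170, 169, 167, 169, 167, 181, 180, 183, 176, 179, 182, 183, 176, 181, 177, 164, 24, 18, 23, 16, 25, 16, 12, 15, 13, 12, 20]
250 [182, 180, 178, 94, 94, 93, 93, 94, 92, 94, 165, 173, 172, 171, 171, 171, 170, 170, 170, 171, 170, 171, 171, 170, 171, 169, 169, 156, 184, 182, 182, 179, 185, 187, 180, 181, 181, 183, 179, 14, 
[... 499 characters left out ...]
 26, 16, 18]
310 [183, 184, 183, 183, 184, 182, 182, 156, 93, 95, 93, 93, 95, 95, 154, 175, 174, 173, 173, 173, 172, 171, 170, 169, 171, 170, 170, 155, 184, 186, 184, 180, 183, 179, 32, 29, 33, 90, 65, 6, 8, 18, 23, 21, 18, 21, 14, 20, 5, 17]
330 [188, 183, 178, 182, 188, 186, 184, 185, 184, 93, 91, 95, 94, 95, 94, 106, 175, 175, 174, 175, 174, 173, 171, 173, 169, 171, 172, 161, 185, 183, 182, 23, 29, 28, 39, 80, 58, 98, 78, 20, 19, 18, 21, 19, 13, 17, 16, 17, 10, 10]
350 [186, 184, 186, 183, 186, 189, 189, 187, 187, 185, 184, 185, 183, 183, 151, 98, 95, 167, 175, 176, 173, 174, 173, 173, 172, 166, 160, 37, 20, 23, 25, 29, 92, 61, 56, 53, 70, 62, 11, 13, 23, 20, 22, 15, 7, 14, 17, 21, 8, 17]
```

```bash
python3 - <<'E'
from h import *
w=dict(np.load("w6.npz")); T=w["T"]; H=w["hand_eye"]; Tt=T@np.linalg.inv(H); z=Tt[2,3]+.0094
P=wcast(w,[[230,308],[270,308],[330,308],[230,233.5],[270,245.5],[310,257.5],[350,267]],z); print(((P-Tt[:3,3])@Tt[:3,:3]*1000).round(1).tolist())
E
```

```text
[[-6.4, -20.5, -9.4], [-6.0, -3.1, -9.4], [-6.4, 22.9, -9.4], [28.2, -18.4, -9.4], [23.3, -2.8, -9.4], [18.0, 13.2, -9.4], [13.4, 30.0, -9.4]]
```

```bash
python3 - <<'E'
from h import *
w=dict(np.load("w4.npz")); print(intray(wcast(w,[[268,244.7],[268,249.6]],.017)).round(1).tolist(),intray(wcast(w,[[268,221.7]],.043)).round(1).tolist())
to(*fromtray(0,-53.4),.09,-21.45)
E
```

```text
[[-7.6, -62.0], [-7.6, -67.8]] [[-6.6, -27.8]]
t 27.65 shift mm now-axes [ 225.4 -121.4   65.2] after-turn xy [ 224.3 -123.3] turn 0.5 head -21.0 q7 -0.48 tilt [-0. -0.]
```

```bash
python3 -m inch '[[0.028,-0.0153,0,0.5],[0.028,-0.0154,0,0],[0.028,-0.0154,0,0],[0.028,-0.0154,0,0],[0.028,-0.0154,0,0],[0.028,-0.0154,0,0],[0.028,-0.0154,0.03,0],[0.028,-0.0154,0.035,0],[0,0,0,0],[0,0,0,0]]'; python3 - <<'E'
from h import *
to(*fromtray(0,-53.8),.0416,-21.45)
E
```

```text
t: 28.65
eef_pos: [0.4985, 0.1596, 0.0895]
tool_rot: [-0.0, 0.826, 0.563, -0.001]
contact_force: [1.1, -1.0, -0.6]
gripper_width: 0.737
grasp_force: 44.6
t 28.65 shift mm now-axes [-0.5 -0.  47.9] after-turn xy [-0.5 -0. ] turn 0.0 head -21.4 q7 -1.07 tilt [-0.002 -0.   ]
```

```bash
python3 -m inch '[[0,0,0.012,0],[0,0,0.006,0],[0,0,0.004,0],[0,0,0,0]]'; python3 -m inch '[[0,0,0.005,0],[0,0,0.005,0],[0,0,0,0]]'; python3 -c "
from h import *
to(*fromtray(0,-53.8),.0336,-21.45)"
```

```text
t: 29.05
eef_pos: [0.4993, 0.1582, 0.0679]
tool_rot: [0.0, 0.828, 0.561, -0.0]
contact_force: [0.1, -0.9, -0.4]
gripper_width: 0.742
grasp_force: 44.7
t: 29.35
eef_pos: [0.499, 0.159, 0.0577]
tool_rot: [-0.0, 0.827, 0.562, -0.0]
contact_force: [-0.5, 0.2, -0.4]
gripper_width: 0.735
grasp_force: 44.7
t 29.35 shift mm now-axes [-0.2 -0.8 24.1] after-turn xy [-0.2 -0.8] turn -0.2 head -21.7 q7 -1.11 tilt [-0.001 -0.   ]
```

No contact with bar_c. Continuing down past the wall tops.

```bash
python3 -m inch '[[0,0,0.005,0],[0,0,0.005,0],[0,0,0.003,0],[0,0,0,0]]'; python3 -m inch '[[0,0,0.004,0],[0,0,0.003,0],[0,0,0,0]]'; python3 -c "
from h import *
to(*fromtray(0,-53.8),.0336,-21.45)"
```

```text
t: 29.75
eef_pos: [0.499, 0.1591, 0.0447]
tool_rot: [-0.0, 0.827, 0.562, -0.0]
contact_force: [-0.0, 0.6, -1.7]
gripper_width: 0.738
grasp_force: 44.7
t: 30.05
eef_pos: [0.4989, 0.1592, 0.0378]
tool_rot: [-0.0, 0.827, 0.562, -0.0]
contact_force: [-1.3, 1.5, -1.4]
gripper_width: 0.741
grasp_force: 44.6
t 30.05 shift mm now-axes [-0.3 -0.7  4.2] after-turn xy [-0.3 -0.7] turn -0.2 head -21.6 q7 -1.13 tilt [-0.001 -0.   ]
```

```bash
python3 -m inch '[[0,0,0.002,0],[0,0,0.0015,0],[0,0,0,0]]'; python3 -m inch '[[0,0,0,0],[0,0,0,0],[0,0,0,0],[0,0,-0.01,0],[0,0,-0.03,0],[0,0,-0.04,0],[0,0,-0.04,0],[0,0,-0.04,0],[0,0,0,0],[0,0,0,0]]' 0.078; python3 - <<'E'
from h import *
w=wshot(); np.savez("w7.npz",**w); r=bot.read_camera("scene")
a=cv2.resize(w["color"][100:300,200:350,::-1],(420,560),interpolation=cv2.INTER_CUBIC); b=cv2.resize(r["color"][190:270,360:454,::-1],(376,320),interpolation=cv2.INTER_CUBIC)
cv2.imwrite("pics/f.png",np.hstack([a,cv2.copyMakeBorder(b,0,240,0,0,0)]))
E
```

```text
t: 30.35
eef_pos: [0.499, 0.1593, 0.0345]
tool_rot: [-0.0, 0.827, 0.562, -0.0]
contact_force: [-2.1, 2.2, -2.2]
gripper_width: 0.74
grasp_force: 44.5
t: 31.35
eef_pos: [0.5, 0.1592, 0.1964]
tool_rot: [0.001, 0.827, 0.562, 0.001]
contact_force: [0.5, 0.6, -1.1]
gripper_width: 0.909
grasp_force: 0.0
```

View pics/f.png

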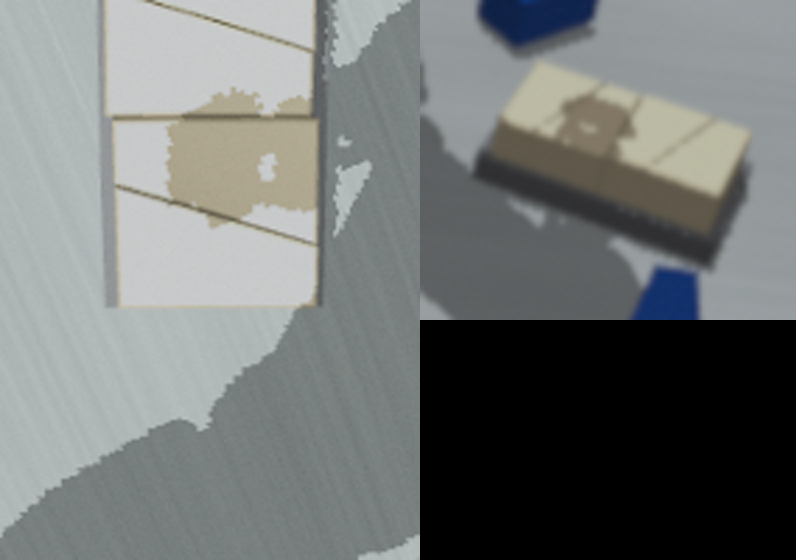

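All four bars lie side by side, alternating head to tail, with coplanar tops (wrist crop: the row runs from (105,0) to (318,305)). The gripper is clear, so I hand in.

```bash
python3 -c "
from station import bot
print(bot.hand_in())"
```

```text
the job is handed in; nothing more can be done
None
```

I packed all four bars in the tray, flat and alternating head to tail, and handed the job in at about 31 s; bar_d was first tipped onto its side on the board, let go, and taken again by its ends; the hand-in gave no verdict.

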